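# Post a used screw cap under the spring flap of the cap box

### The arm

A 6-joint arm with a two-finger parallel gripper is mounted at the origin on a cart in front of the work surface, level with it; the furniture and walls round the work are solid. World frame = base frame: x ahead of the robot, y to its left, z up, the work surface at z = 0. Lengths are in m, angles in rad, forces in N, time in s.
With the tool pointing down it reaches from about 0.3 to 0.85 m from the base axis. Payload 4.2 kg.
Tool frame: the origin (TCP) lies at the very end of the fingers, on their centre line; the grasp point (between the pads) lies 19 mm behind it; z points along the fingers, y is the direction in which the jaws open and shut (so a half turn about z gives the same grasp; the last joint's range is limited). The gripper opens to 91 mm and grips with 3 to 60 N. Pads are 32 mm wide; open, the fingers measure 118 mm over their backs; the gripper's body (76 mm by 178 mm) begins 60 mm behind the grasp point.
Start: joints at [1.285, 0.32, 1.565, -0, 1.257, -0.02], TCP at [0.151, 0.555, 0.214] pointing down, gripper open.
Joint ranges: [-3.11, 3.11], [-0.84, 2.01], [0.21, 2.61], [-1.34, 4.49], [0.05, 2.63], [-2.56, 2.56]. Speed limits (rad/s): [2.57, 2.57, 3.14, 3.14, 3.14, 3.14].

### API

Orientations are given as a unit quaternion [x, y, z, w].
In Python, from cell import bot gives the robot as it stands. The module is installed in compiled form; this text tells all that it offers.
- The arm moves only by the shell command python3 -m handwheel 'ROWS' [FORCE]. ROWS is JSON, a list of rows, each an object of numbers: "x", "y", "z": the shift along the tool's x, y, z in mm; "ax", "ay", "az": the turn, a rotation vector about the tool's x, y, z in degrees; "grip": the gripper command: -1 is shut, 1 is fully open, values between are in proportion. A call has 1 to 10 rows; each row is the pose to reach, as a shift and turn from the pose commanded when the call began, along the tool's axes at that moment; what a row does not reach only later rows make up. A row lasts 1/10 s, in which the tool goes at most 50 mm and 8.59 degrees, less where a joint would pass 70% of its speed; a pose out of reach is approached as far as the arm can. A call with a gripper value outside its range is refused whole. The fingers move at their own pace and stop on an object; FORCE is the grip in N (left out, the last holds). Time passes only in rows, so rows that repeat a pose let the fingers close. It gives the time, the measured TCP pose, the force and the opening at its end, in the units of the state.
- bot.observe(): the state, without advancing time (a new reading comes with each control period).
- bot.grab_frame(name): name is "scene" or "top" or "wrist"; returns (picture, depth): 384x512x3 uint8, blue, green, red; 384x512 float32, m along the optical axis (not along the pixel's ray), 0 where there is no reading.
- bot.calibration(name): a dict with "vfov" (degrees; the focal length in pixels is half the picture's height over the tangent of half this angle, whatever the lens; pixels are square), "cx", "cy" (the principal point, pixels), "R" (3x3) and "t" (3): a world point X has camera coordinates R X + t; the wrist camera has in their place "hand_eye" (4x4, takes a point from camera to tool coordinates, whose origin is the TCP and whose axes are the flange's). Camera axes: x right, y down, z forward; pixel columns grow to the right and rows downward; lengths in m; the calibration is good to about 2 mm. The wrist camera is an equidistant fisheye: a pixel r from the principal point sees the ray r / f radians off the axis. A picture is of the moment at which its call begins: read the wrist's pose just before it. calibration takes no time and is no camera call.
- bot.hand_in(): hands the job in, once; it reports no verdict.
The state is a dict: "t": time; "joint_pos": joint angles; "joint_velocities": joint speeds; "joint_torque": joint torques, N m; "tcp_pos": TCP position; "tcp_rot": TCP orientation; "ft_force": force on the tool from outside, world axes, zero at the start; "moment": the same for the moment, N m; "width": finger opening in m.
Only numpy, scipy, OpenCV 4.12 (cv2) and the standard library are available. Lean on these libraries where they do the work, as an engineer would, in place of code of your own. Each camera call takes 0.05 s, during which the arm holds its last target. There are 200 camera calls.

### The job

Post the loose screw cap into the cap box on the table: press the flap's long plate down with one fingertip to hold the spring flap open, and with the other push the cap along the lane and under the flap until it drops into the box while the flap is still held up. Then let the flap spring shut. Only push the cap, never lift it, and leave the steel cup, the dropper bottle and the jar where they stand.

Things in the scene. Friction and masses are not known exactly. Their poses are not given: they have to be found in the camera images.
- cap_box: grey metal box 210 x 84 x 70 mm (x, y, z), fixed to the table; origin: centre of its underside; +x points along its lane, the way the cap is pushed (roughly away from the robot), +y left of that. Its flat top (deck) is at z = 70 mm. Lane: the deck from x = -105 to +25 mm, between two rails 10 mm high, inner faces at y = -28 and +28 mm
- mouth (a point): end of the lane, mid-lane, on the deck surface under the flap (box frame 25, 0, 70 mm; axes of the box). 4 mm further on begins the opening in the deck, 68 mm long (x), 56 mm wide, with 24 mm high walls on its far side and flanks; the box below is hollow. A cap pushed on from behind until its rear is at the mouth has tipped in
- hinge (a point): near end of the flap's hinge line (box frame 25, 34, 98 mm), which runs along box +x for 76 mm. Right of it: lid plate over the opening, 67 mm wide, with a front skirt down to 3 mm over the deck, that blocks the cap. Left of it: the press plate. Open, the lid leans over the opening (right rim about 75 mm over the deck): a finger cannot follow the cap past the mouth
- flap (a joint): angle of the steel flap (rad): 0 = shut, 0.72 = press plate level, 0.82 = hard stop. A spring shuts it. Pressing its press plate down opens it, lid and skirt rise; the cap passes freely under the skirt from about 0.6 up. Holding it open takes about 5 to 8 N on the press plate; pressing hard on the stop only adds friction
- press_plate (a point): on the upper face of the press plate, mid-width, at box x = -35 mm; moves with the flap. Steel strip 36 mm wide, 3 mm thick, along the lane's left, box x = -105 to +85 mm. Shut it slopes: inner edge at y = 60, 26 mm over the deck, outer edge y = 87, 49 mm over it. At 0.72 rad it is level, 9 mm over the deck, y = 52 to 88 mm; at the stop about 5 mm over. A fingertip can slide along it
- cap_centre (a point): centre (half-way up) of the loose gold-coloured metal screw cap, 47 mm in diameter, 19 mm high, 12 to 23 g, that lies in the lane on the deck; the flap's skirt stops it while shut. It slides easily; push it near the middle of its rear side, since an off-centre finger can wedge it against a rail
- cup: steel measuring cup, 65 mm wide, 66 mm high, standing on the table to the right of the box; origin: centre of its underside. Bystander
- dropper: small white dropper bottle with a black top, 21 mm wide, 66 mm high, standing on the table to the right of the box; origin: centre of its underside. Bystander
- jar: capped brown bottle, 68 mm wide, 118 mm high, standing on the table to the left of the box beyond the press plate; origin: centre of its underside. Bystander
There are look-alikes about, which are no part of the job. Of the things like the part that bears cap_centre, leave any that is red; of the rest the larger one is meant.

How it is judged:
By the outcome, as a careful person would: the job done as asked, in the order asked, and still so for the second after the job is handed in, with the robot touching nothing.
It also fails if it takes over 38 s, if anything falls off the work surface, if the arm or the gripper's body presses on something with over 40 N, if the wrist force passes 120 N, or if a joint passes its speed limit or range.

## Working session

There is one attempt and no reset: what is moved stays moved. The work goes in short steps, Python scripts to look and compute and a shell command to move; the robot and the scene stay as the last step left them, time stands still between calls to the robot, and variables do not carry over. Pictures are saved under pics/ and viewed, about 8 in all and at most 12, crops included, and the job is handed in when it is done.

```bash
mkdir -p pics
cat > h.py <<'E'
import numpy as np, cv2
from cell import bot
from scipy.spatial.transform import Rotation as Rn
def K(c): return 192/np.tan(np.radians(c['vfov'])/2)
def world(name,u,v,d):
    c=bot.calibration(name);f=K(c)
    p=np.stack([(u-c['cx'])/f*d,(v-c['cy'])/f*d,d],-1)
    return (p-np.array(c['t']))@np.array(c['R'])
def ray(name,u,v,z):
    c=bot.calibration(name);f=K(c);R=np.array(c['R']);o=-R.T@np.array(c['t'])
    d=R.T@np.array([(u-c['cx'])/f,(v-c['cy'])/f,1]);return o+d*(z-o[2])/d[2]
E
python3 - <<'E'
from h import *
s=bot.observe();print({k:np.round(v,3) for k,v in s.items()})
for n in('scene','top'):
    i,d=bot.grab_frame(n);cv2.imwrite(f'pics/{n}0.png',i);np.savez(f'{n}0.npz',i=i,d=d);c=bot.calibration(n);print(n,c)
print(bot.calibration('wrist'))
E
```

```text
{'t': np.float64(0.0), 'joint_pos': array([ 1.285,  0.32 ,  1.566,  0.   ,  1.257, -0.02 ]), 'joint_velocities': array([-0.001,  0.   ,  0.001, -0.001,  0.   ,  0.001]), 'joint_torque': array([ -0.   , -41.245, -23.198,   0.073,   0.046,  -0.   ]), 'tcp_pos': array([0.151, 0.554, 0.213]), 'tcp_rot': array([ 0.133,  0.991, -0.001, -0.   ]), 'ft_force': array([-0.424, -0.138, -0.352]), 'moment': array([-0.01 , -0.028, -0.024]), 'width': np.float64(0.091)}
scene {'vfov': 49.87582377326089, 'cx': 252.78004774897462, 'cy': 193.0844593144219, 'R': array([[ 0.71997214, -0.69388129, -0.01299514],
       [-0.32710706, -0.32277319, -0.88815451],
       [ 0.61207932,  0.6436973 , -0.45936118]]), 't': array([-0.31249384,  0.32765184,  0.51127011])}
top {'vfov': 54.77433230252588, 'cx': 261.01612806966426, 'cy': 193.441403273452, 'R': array([[ 0.01867493, -0.99981071, -0.00545749],
       [-0.99856084, -0.01837656, -0.05038406],
       [ 0.05027423,  0.00639055, -0.99871501]]), 't': array([0.12770596, 0.55248071, 0.93217504])}
{'vfov': 65.70646984690485, 'cx': 253.4672488011565, 'cy': 192.1318287120868, 'hand_eye': array([[-6.09195862e-04, -9.67029207e-01, -2.54664763e-01,
         7.11858959e-02],
       [ 9.99999800e-01, -6.32892261e-04,  1.11109262e-05,
         2.20491327e-04],
       [-1.71919948e-04, -2.54664705e-01,  9.67029399e-01,
        -1.71301769e-01],
       [ 0.00000000e+00,  0.00000000e+00,  0.00000000e+00,
         1.00000000e+00]])}
```

View pics/top0.png

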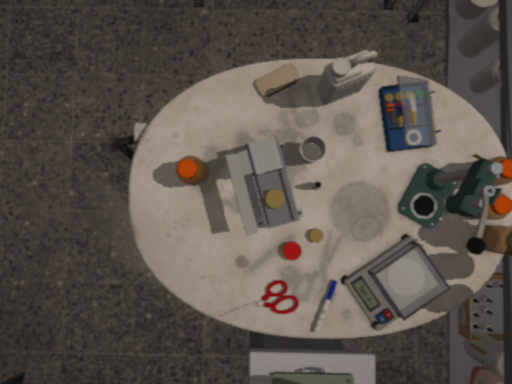

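View pics/scene0.png

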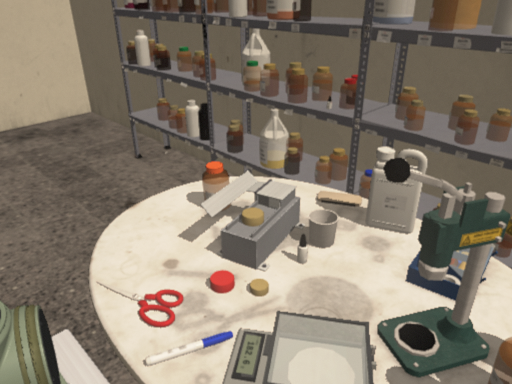

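Top view: the box lies around (265,185), with the press plate on its left (243,190). There are three cap candidates: gold cap on the deck (275,198), red cap on the table (291,250) and small gold cap (315,235). The description picks the large gold one on the deck. The cup is at (312,149), the dropper at (314,185) and the jar at (190,170).

Run:
```python
from h import *
z=np.load('top0.npz');i,d=z['i'],z['d']
v,u=np.mgrid[:384,:512];P=world('top',u,v,d)
roi=(u>215)&(u<305)&(v>125)&(v<240)&(d>0)
hsv=cv2.cvtColor(i,cv2.COLOR_BGR2HSV)
gold=roi&(hsv[...,1]>90)&(hsv[...,0]>12)&(hsv[...,0]<30)
n,l,st,ce=cv2.connectedComponentsWithStats(gold.astype(np.uint8));k=1+st[1:,4].argmax();print('gold',st[k],ce[k])
m=l==k;print('z',np.median(P[m],0));print('ray',ray('top',*ce[k],.089))
deck=roi&(abs(P[...,2]-.07)<.006)&~gold
box=roi&(P[...,2]>.06)
for nm,mm in(('deck',deck),('z>.06',box)):
    n,l,st,ce=cv2.connectedComponentsWithStats(mm.astype(np.uint8));k=1+st[1:,4].argmax();p=P[l==k]
    r=cv2.minAreaRect((p[:,:2]*1000).astype(np.float32));print(nm,st[k],r,p[:,2].mean());print(cv2.boxPoints(r))
for nm,(a,b) in dict(cup=(312,149),drop=(314,185),jar=(190,170)).items():
    q=P[b-14:b+15,a-17:a+18].reshape(-1,3);q=q[(q[:,2]>.03)&(q[:,2]<.2)];print(nm,np.median(q,0),q[:,2].max(),q.min(0),q.max(0))
big=cv2.resize(i[120:250,170:335],None,fx=4.5,fy=4.5,interpolation=cv2.INTER_CUBIC);cv2.imwrite('pics/crop.png',big)
np.set_printoptions(linewidth=250)
print((P[130:240:5,220:305:4,2]*1000).astype(int))
```

```text
gold [265 189  20  20 304] [274.62171053 198.28618421]
z [0.53586792 0.10467051 0.08914778]
ray [0.53544806 0.1052683  0.089     ]
deck [ 252  137   48   92 1545] ((574.4602661132812, 112.05218505859375), (208.5978240966797, 84.04454040527344), 16.001558303833008) 0.07020132416293054
[[462.61853  123.694855]
 [485.7865    42.9067  ]
 [686.302    100.409515]
 [663.13403  181.19766 ]]
z>.06 [ 226  137   74   98 4261] ((568.4578857421875, 134.5664825439453), (209.4677276611328, 130.66436767578125), 16.054386138916016) 0.08933573156456413
[[449.74112  168.38657 ]
 [485.87625   42.818165]
 [687.1747   100.7464  ]
 [651.03955  226.3148  ]]
cup [0.67282491 0.00304243 0.05861314] 0.06875363061943426 [ 0.62830249 -0.01854934  0.03011967] [0.69018736 0.04496011 0.06875363]
drop [5.71887049e-01 2.30552346e-04 4.73030990e-02] 0.06837616808345151 [ 0.56496114 -0.01123972  0.03425368] [0.58270669 0.00621929 0.06837617]
jar [0.59722393 0.29854156 0.09807669] 0.1221819692003482 [0.56754711 0.27190502 0.03216679] [0.63209891 0.33931174 0.12218197]
[[ -1   0   0  -1  -2   0  -1   0  -2   0   0   3   0
[... 1249 characters left out ...]
7 100   0   3  72 959  88  90  87  88  91  70  69  -2   1   1]
 [  1   2  -1   0  -3 117 111 103   2   2  69  67  85  89  89  88  70  68  68  70   0   2]
 [  1  -3  -2   2   1 118 112 103  96   0  -2  71  69  69  71  72  69  68  79  70   4   0]
 [ -1   0   2   0   0   2 114 110  99   2   1  69  79  70  71  68  67  70  71  70   4   0]
 [  0   0   0   0   1  -2 119 112 103   0   1  70  68  70  69  70  71  71  70  69   2   0]
 [  0   0   3   1   0   2 120 111 104  98   4   4  71  71  68  70   1   0 959   0  -1   0]
 [  0  -1  -2  -1   2  -2   0 113 104 102  -1   0   2  -1  -4  -1   0  -1   0   0  -1   1]
 [  1   0   0   1   2   1   1   0   0  -1   0  -1   1   1   0  -1  -3   1  -2   1   0   2]]
```

View pics/crop.png

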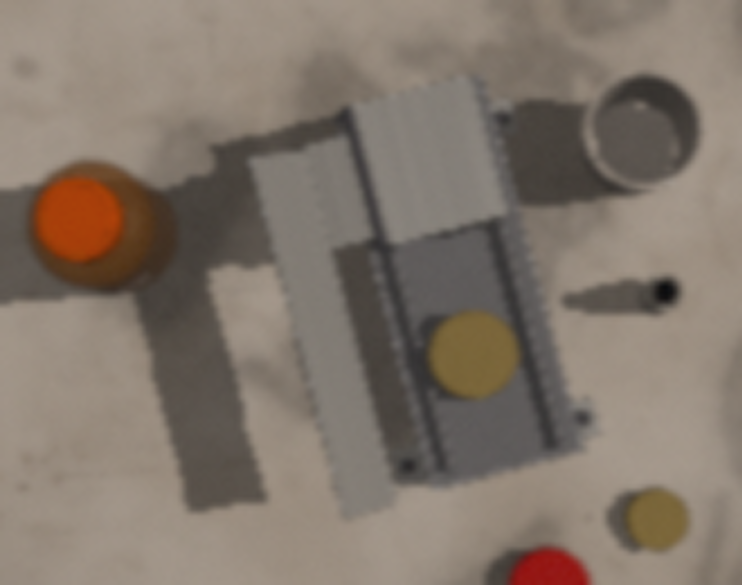

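Measurement agrees with the description: deck 208.6 x 84 mm at z = 70 mm, box centre (0.5745, 0.112), yaw 16.0°. The cap top is at z = 89 mm, and its centre is at about box (-39, +4). The crop confirms it is the large gold cap in the lane. Next I move over the start point at box (-85, 37.5), with the jaw axis across the lane.

```bash
python3 -m handwheel '[{"x":-39,"y":-29,"az":-3,"grip":0.22},{"x":-78,"y":-59,"az":-7,"grip":0.22},{"x":-117,"y":-88,"az":-11,"grip":0.22},{"x":-156,"y":-118,"az":-15,"grip":0.22},{"x":-195,"y":-147,"az":-19,"grip":0.22},{"x":-234,"y":-177,"az":-23,"grip":0.22},{"x":-273,"y":-206,"az":-27,"grip":0.22},{"x":-312,"y":-236,"az":-31.3,"grip":0.22},{"x":-351,"y":-265,"az":-31.3,"grip":0.22},{"x":-390,"y":-295,"az":-31.3,"grip":0.22}]' 20
python3 -m handwheel '[{"x":0,"grip":0.22},{"x":0,"grip":0.22}]'
python3 - <<'E'
from h import *
def tobox(p): 
    c,s=np.cos(np.radians(16)),np.sin(np.radians(16));d=(np.array(p)-[.5745,.112,.07])*1000
    return np.array([c*d[0]+s*d[1],-s*d[0]+c*d[1],d[2]])
open('h.py','a').write('''
def tobox(p):
    c,s=np.cos(np.radians(16)),np.sin(np.radians(16));d=(np.array(p)-[.5745,.112,.07])*1000
    return np.array([c*d[0]+s*d[1],-s*d[0]+c*d[1],d[2]])
def st():
    s=bot.observe();x=Rn.from_quat(s['tcp_rot']).as_matrix()
    print('t',s['t'],'box',tobox(s['tcp_pos']).round(1),'yawx',np.degrees(np.arctan2(x[1,0],x[0,0])).round(2),'zax',x[:,2].round(4),'F',np.round(s['ft_force'],1),'w',s['width'],'j',np.round(s['joint_pos'],2))
''')
import h,importlib;importlib.reload(h);h.st()
E
```

```text
t 0.1 box [-285.2  542.   143.2] yawx 164.77 zax [-5.0e-04 -1.5e-03 -1.0e+00] F [-0.   0.2 -1.8] w 0.09155151799248797 j [ 1.28  0.32  1.57  0.    1.26 -0.02]$[0]: bad value
$[0]: bad value
```

```bash
python3 -m handwheel '[{"x":0,"y":0,"z":0,"ax":0,"ay":0,"az":0,"grip":0.22}]'; python3 -m handwheel --help | head -20
```

```text
t: 0.2
tcp_pos: [0.1509, 0.5545, 0.2134]
tcp_rot: [0.132, 0.991, -0.001, -0.0]
ft_force: [0.0, -0.1, -0.2]
width: 0.0857invalid input: not JSON, or not a number
```

Every key is required in each row.

```bash
python3 -m handwheel '[{"x":-39,"y":-29,"z":0,"ax":0,"ay":0,"az":-3,"grip":0.22},{"x":-78,"y":-59,"z":0,"ax":0,"ay":0,"az":-7,"grip":0.22},{"x":-117,"y":-88,"z":0,"ax":0,"ay":0,"az":-11,"grip":0.22},{"x":-156,"y":-118,"z":0,"ax":0,"ay":0,"az":-15,"grip":0.22},{"x":-195,"y":-147,"z":0,"ax":0,"ay":0,"az":-19,"grip":0.22},{"x":-234,"y":-177,"z":0,"ax":0,"ay":0,"az":-23,"grip":0.22},{"x":-273,"y":-206,"z":0,"ax":0,"ay":0,"az":-27,"grip":0.22},{"x":-312,"y":-236,"z":0,"ax":0,"ay":0,"az":-31.3,"grip":0.22},{"x":-351,"y":-265,"z":0,"ax":0,"ay":0,"az":-31.3,"grip":0.22},{"x":-390,"y":-295,"z":0,"ax":0,"ay":0,"az":-31.3,"grip":0.22}]' 20
python3 -m handwheel '[{"x":0,"y":0,"z":0,"ax":0,"ay":0,"az":0,"grip":0.22},{"x":0,"y":0,"z":0,"ax":0,"ay":0,"az":0,"grip":0.22}]'
python3 - <<'E'
from h import *
st()
E
```

```text
t: 1.2
tcp_pos: [0.4507, 0.166, 0.214]
tcp_rot: [-0.14, 0.99, 0.0, 0.0]
ft_force: [0.9, -0.3, -0.7]
width: 0.056
t: 1.4
tcp_pos: [0.45, 0.167, 0.2136]
tcp_rot: [-0.138, 0.99, 0.0, -0.001]
ft_force: [-0.5, 0.0, -0.3]
width: 0.0553
t 1.4 box [-104.5   87.1  143.6] yawx -164.1 zax [-1.1e-03  3.0e-04 -1.0e+00] F [-0.5  0.  -0.3] w 0.05533202259683173 j [ 0.33  0.17  1.77  0.    1.2  -1.52]
```

```bash
python3 -m handwheel '[{"x":-10,"y":-25,"z":15,"ax":0,"ay":0,"az":0,"grip":0.22},{"x":-20,"y":-50,"z":30,"ax":0,"ay":0,"az":0,"grip":0.22},{"x":-20,"y":-50,"z":48,"ax":0,"ay":0,"az":0,"grip":0.22},{"x":-20,"y":-50,"z":48,"ax":0,"ay":0,"az":0,"grip":0.22}]'
python3 - <<'E'
from h import *
st()
i,d=bot.grab_frame('wrist');j,e=bot.grab_frame('scene')
cv2.imwrite('pics/w1.png',np.hstack([i[:,60:460],cv2.resize(j[130:290,180:350],(400,384))]))
E
```

```text
t: 1.8
tcp_pos: [0.4806, 0.1259, 0.1638]
tcp_rot: [-0.14, 0.99, 0.0, -0.003]
ft_force: [-0.1, -0.7, -1.2]
width: 0.0559
t 1.8 box [-86.4  39.3  93.8] yawx -163.86 zax [-5.7e-03 -7.0e-04 -1.0e+00] F [-0.1 -0.7 -1.2] w 0.05585337561599603 j [ 0.23  0.24  1.81  0.    1.09 -1.62]
```

View pics/w1.png

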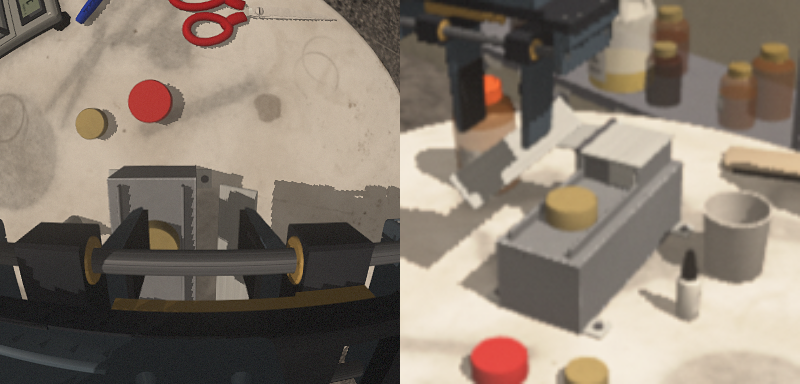

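The wrist view shows one fingertip over the lane behind the cap (~(135,240)) and the other over the press plate (~(240,235)). The scene crop shows the box, cap and bystanders undisturbed. Next I press down.

```bash
python3 -m handwheel '[{"x":0,"y":0,"z":15,"ax":0,"ay":0,"az":0,"grip":0.22},{"x":0,"y":0,"z":30,"ax":0,"ay":0,"az":0,"grip":0.22},{"x":0,"y":0,"z":42,"ax":0,"ay":0,"az":0,"grip":0.22},{"x":0,"y":0,"z":50,"ax":0,"ay":0,"az":0,"grip":0.22},{"x":0,"y":0,"z":58,"ax":0,"ay":0,"az":0,"grip":0.22},{"x":0,"y":0,"z":66,"ax":0,"ay":0,"az":0,"grip":0.22},{"x":0,"y":0,"z":72,"ax":0,"ay":0,"az":0,"grip":0.22},{"x":0,"y":0,"z":78,"ax":0,"ay":0,"az":0,"grip":0.22},{"x":0,"y":0,"z":78,"ax":0,"ay":0,"az":0,"grip":0.22}]'
python3 - <<'E'
from h import *
st()
E
```

```text
t: 2.8
tcp_pos: [0.4838, 0.1245, 0.0881]
tcp_rot: [-0.14, 0.99, -0.001, 0.001]
ft_force: [0.5, -3.9, 6.2]
width: 0.0556
t 2.8 box [-83.7  37.   18.1] yawx -163.9 zax [ 0.0018 -0.0011 -1.    ] F [ 0.5 -3.9  6.2] w 0.055631612123868635 j [ 0.23  0.32  1.92 -0.    0.9  -1.62]
```

```bash
python3 -m handwheel '[{"x":0,"y":0,"z":5,"ax":0,"ay":0,"az":0,"grip":0.22},{"x":0,"y":0,"z":10,"ax":0,"ay":0,"az":0,"grip":0.22},{"x":0,"y":0,"z":10,"ax":0,"ay":0,"az":0,"grip":0.22}]'
python3 - <<'E'
from h import *
st()
i,d=bot.grab_frame('wrist');j,e=bot.grab_frame('scene')
cv2.imwrite('pics/w2.png',np.hstack([i[:,60:460],cv2.resize(j[130:290,180:350],(400,384))]))
E
```

```text
t: 3.1
tcp_pos: [0.4844, 0.1247, 0.0788]
tcp_rot: [-0.14, 0.99, -0.0, 0.002]
ft_force: [0.7, -2.3, 9.3]
width: 0.0557
t 3.1 box [-83.1  37.1   8.8] yawx -163.92 zax [ 3.3e-03 -4.0e-04 -1.0e+00] F [ 0.7 -2.3  9.3] w 0.055691186327305436 j [ 0.23  0.33  1.93 -0.    0.88 -1.62]
```

View pics/w2.png

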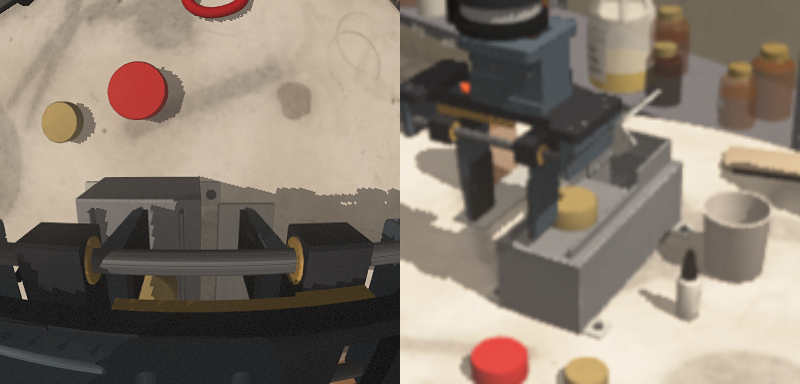

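The flap is up (scene crop, lid standing at (640,115)). The cap is untouched at (577,208), with the lane finger right behind it. I push the first half and check.

```bash
python3 -m handwheel '[{"x":-8,"y":0,"z":0,"ax":0,"ay":0,"az":0,"grip":0.22},{"x":-16,"y":0,"z":0,"ax":0,"ay":0,"az":0,"grip":0.22},{"x":-24,"y":0,"z":0,"ax":0,"ay":0,"az":0,"grip":0.22},{"x":-32,"y":0,"z":0,"ax":0,"ay":0,"az":0,"grip":0.22},{"x":-40,"y":0,"z":0,"ax":0,"ay":0,"az":0,"grip":0.22},{"x":-47,"y":0,"z":0,"ax":0,"ay":0,"az":0,"grip":0.22},{"x":-47,"y":0,"z":0,"ax":0,"ay":0,"az":0,"grip":0.22}]'
python3 - <<'E'
from h import *
st()
j,e=bot.grab_frame('scene');t,_=bot.grab_frame('top')
cv2.imwrite('pics/w3.png',np.hstack([cv2.resize(j[130:290,180:350],(400,384)),cv2.resize(t[130:240,210:325],(400,384))]))
E
```

```text
t: 3.9
tcp_pos: [0.5291, 0.1387, 0.0787]
tcp_rot: [-0.14, 0.99, 0.0, 0.001]
ft_force: [-0.6, 0.1, 6.5]
width: 0.0558
t 3.9 box [-36.3  38.2   8.7] yawx -163.95 zax [ 0.0014  0.001  -1.    ] F [-0.6  0.1  6.5] w 0.0557528248544972 j [ 0.23  0.4   1.82  0.    0.92 -1.62]
```

View pics/w3.png

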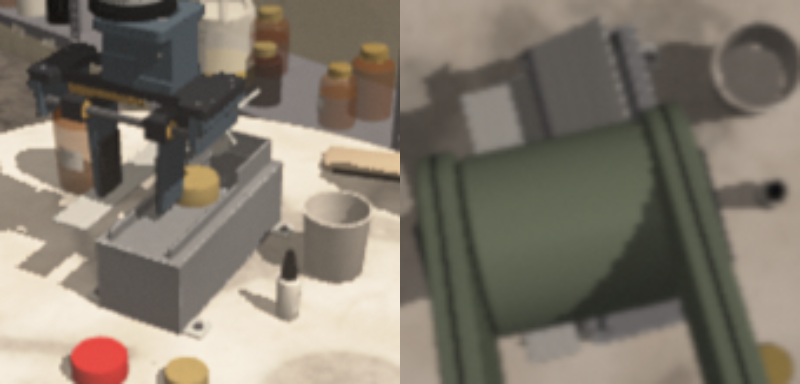

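The cap (left crop (198,187)) is moving up the lane ahead of the finger. The flap is still up and the bystanders are in place, so I carry on.

```bash
python3 -m handwheel '[{"x":-8,"y":0,"z":0,"ax":0,"ay":0,"az":0,"grip":0.22},{"x":-16,"y":0,"z":0,"ax":0,"ay":0,"az":0,"grip":0.22},{"x":-23,"y":0,"z":0,"ax":0,"ay":0,"az":0,"grip":0.22},{"x":-30,"y":0,"z":0,"ax":0,"ay":0,"az":0,"grip":0.22},{"x":-30,"y":0,"z":0,"ax":0,"ay":0,"az":0,"grip":0.22}]'
python3 -m handwheel '[{"x":-5,"y":0,"z":0,"ax":0,"ay":0,"az":0,"grip":0.22},{"x":-10,"y":0,"z":0,"ax":0,"ay":0,"az":0,"grip":0.22},{"x":-14,"y":0,"z":0,"ax":0,"ay":0,"az":0,"grip":0.22},{"x":-14,"y":0,"z":0,"ax":0,"ay":0,"az":0,"grip":0.22}]'
python3 - <<'E'
from h import *
st()
j,e=bot.grab_frame('scene');t,_=bot.grab_frame('top')
cv2.imwrite('pics/w4.png',np.hstack([cv2.resize(j[130:290,180:350],(400,384)),cv2.resize(t[130:240,210:325],(400,384))]))
E
```

```text
t: 4.5
tcp_pos: [0.5579, 0.147, 0.0788]
tcp_rot: [-0.14, 0.99, 0.0, 0.001]
ft_force: [-0.4, 0.1, 6.8]
width: 0.0553
t: 4.9
tcp_pos: [0.5708, 0.1507, 0.0788]
tcp_rot: [-0.14, 0.99, 0.0, 0.0]
ft_force: [-1.4, -0.4, 7.8]
width: 0.0556
t 4.9 box [ 7.1 38.2  8.8] yawx -163.94 zax [ 6.e-04  7.e-04 -1.e+00] F [-1.4 -0.4  7.8] w 0.05562360791961058 j [ 0.24  0.46  1.72  0.    0.97 -1.61]
```

View pics/w4.png

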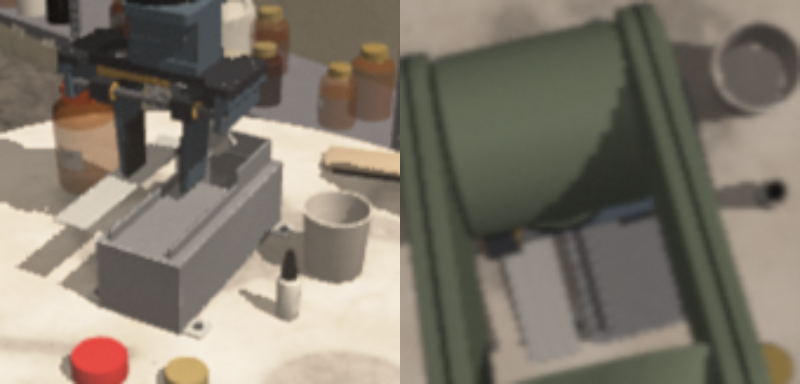

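The deck is empty and no cap shows behind the finger. I nudge 2 mm more, pause, and search for gold pixels in the opening.

```bash
python3 -m handwheel '[{"x":-2,"y":0,"z":0,"ax":0,"ay":0,"az":0,"grip":0.22},{"x":-2,"y":0,"z":0,"ax":0,"ay":0,"az":0,"grip":0.22},{"x":-2,"y":0,"z":0,"ax":0,"ay":0,"az":0,"grip":0.22}]'
python3 - <<'E'
from h import *
st()
for n in('scene','top'):
    j,e=bot.grab_frame(n);h=cv2.cvtColor(j,cv2.COLOR_BGR2HSV)
    g=((h[...,0]>12)&(h[...,0]<32)&(h[...,1]>90)&(h[...,2]>40)).astype(np.uint8)
    N,l,s,c=cv2.connectedComponentsWithStats(g)
    v,u=np.mgrid[:384,:512];P=world(n,u,v,e)
    for k in range(1,N):
        p=np.median(P[l==k],0);b=tobox(p)
        if s[k,4]>2 and abs(b[0])<140 and abs(b[1])<100: print(n,s[k],b.round())
    if n=='scene': cv2.imwrite('pics/w5.png',cv2.resize(j[160:240,240:320],(640,560),interpolation=cv2.INTER_CUBIC))
E
```

```text
t: 5.3
tcp_pos: [0.5722, 0.1511, 0.0788]
tcp_rot: [-0.14, 0.99, 0.0, 0.0]
ft_force: [-2.7, -1.1, 7.8]
width: 0.0557
t 5.3 box [ 8.5 38.2  8.8] yawx -163.94 zax [-0.e+00  5.e-04 -1.e+00] F [-2.7 -1.1  7.8] w 0.05573221466032812 j [ 0.24  0.46  1.71  0.    0.97 -1.61]
scene [213  62   2   2   3] [-20.  95. 311.]
scene [221 157  32  10 117] [-19.  57. 116.]
scene [226 164   5   8  21] [-26.  70. 104.]
scene [262 172   4   8  19] [-26. -14. 104.]
```

View pics/w5.png

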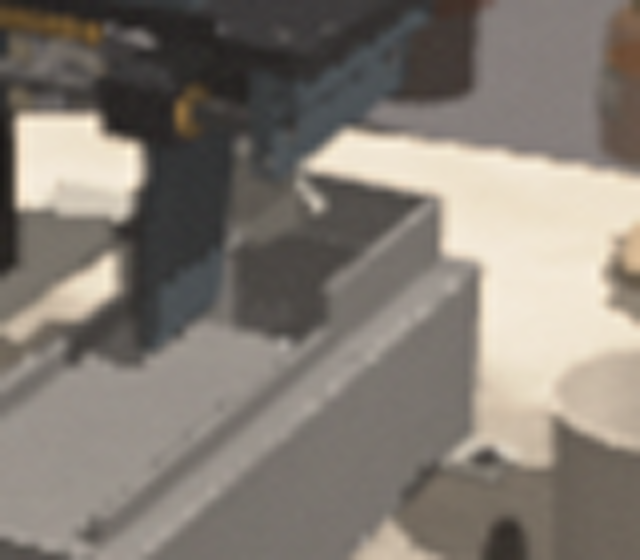

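The opening is empty and the deck is clear, so the cap has dropped in with the flap still held up. I back off along the lane, then rise to let the flap close.

```bash
python3 -m handwheel '[{"x":10,"y":0,"z":0,"ax":0,"ay":0,"az":0,"grip":0.22},{"x":20,"y":0,"z":0,"ax":0,"ay":0,"az":0,"grip":0.22},{"x":35,"y":0,"z":0,"ax":0,"ay":0,"az":0,"grip":0.22},{"x":50,"y":0,"z":0,"ax":0,"ay":0,"az":0,"grip":0.22},{"x":50,"y":0,"z":-8,"ax":0,"ay":0,"az":0,"grip":0.22},{"x":50,"y":0,"z":-16,"ax":0,"ay":0,"az":0,"grip":0.22},{"x":50,"y":0,"z":-24,"ax":0,"ay":0,"az":0,"grip":0.22},{"x":50,"y":0,"z":-32,"ax":0,"ay":0,"az":0,"grip":0.22},{"x":50,"y":0,"z":-40,"ax":0,"ay":0,"az":0,"grip":0.22},{"x":50,"y":0,"z":-55,"ax":0,"ay":0,"az":0,"grip":0.22}]'
python3 -m handwheel '[{"x":0,"y":0,"z":-30,"ax":0,"ay":0,"az":0,"grip":0.22},{"x":0,"y":0,"z":-60,"ax":0,"ay":0,"az":0,"grip":0.22},{"x":30,"y":0,"z":-80,"ax":0,"ay":0,"az":0,"grip":0.22},{"x":70,"y":0,"z":-80,"ax":0,"ay":0,"az":0,"grip":0.22},{"x":110,"y":0,"z":-80,"ax":0,"ay":0,"az":0,"grip":0.22},{"x":150,"y":0,"z":-80,"ax":0,"ay":0,"az":0,"grip":0.22},{"x":150,"y":0,"z":-80,"ax":0,"ay":0,"az":0,"grip":0.22},{"x":150,"y":0,"z":-80,"ax":0,"ay":0,"az":0,"grip":0.22}]'
python3 - <<'E'
from h import *
st()
j,e=bot.grab_frame('scene');t,d=bot.grab_frame('top')
cv2.imwrite('pics/w6.png',np.hstack([cv2.resize(j[130:290,180:350],(400,384)),cv2.resize(t[100:300,160:360],(384,384))]))
z=np.load('top0.npz')
v,u=np.mgrid[:384,:512];P=world('top',u,v,d);P0=world('top',u,v,z['d'])
for nm,(a,b) in dict(cup=(312,149),drop=(314,185),jar=(190,170)).items():
    for Q in(P0,P):
        q=Q[b-16:b+17,a-19:a+20].reshape(-1,3);q=q[(q[:,2]>.03)&(q[:,2]<.2)&(q[:,0]>.3)];print(nm,len(q),q.mean(0).round(4) if len(q) else '')
m=P[...,2]>.085;
for nm,(a,b) in dict(lid=(268,160),plate=(238,180)).items(): print(nm,P0[b-2:b+3,a-2:a+3,2].mean(),P[b-2:b+3,a-2:a+3,2].mean())
E
```

```text
t: 6.4
tcp_pos: [0.5235, 0.1371, 0.1324]
tcp_rot: [-0.14, 0.99, 0.0, -0.001]
ft_force: [-0.5, 0.1, 0.2]
width: 0.0555
t: 7.2
tcp_pos: [0.3801, 0.0957, 0.2134]
tcp_rot: [-0.14, 0.99, 0.0, 0.001]
ft_force: [1.5, 0.0, -0.1]
width: 0.0557
t 7.2 box [-191.4   37.9  143.4] yawx -163.94 zax [ 1.6e-03  7.0e-04 -1.0e+00] F [ 1.5  0.  -0.1] w 0.05566504365208819 j [ 0.22  0.03  1.94  0.    1.18 -1.63]
cup 225 [0.6662 0.0075 0.0543]
cup 229 [0.666  0.0076 0.0539]
drop 55 [ 0.5725 -0.0008  0.0482]
drop 55 [ 0.5725 -0.0008  0.0483]
jar 740 [0.5975 0.2999 0.0986]
jar 745 [0.5975 0.2999 0.0983]
lid 0.098664695930697 0.13375670671901735
plate 0.10926491676967182 0.10935316554548442
```

View pics/w6.png

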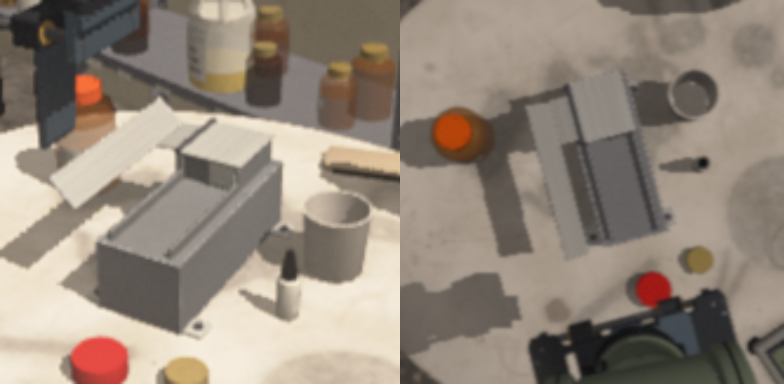

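The flap is shut: the plate is back at 109 mm, and the lid mean of 134 mm fits one 959 mm spike pixel among 25 at 98.7 mm. The lane is empty, the bystanders are unmoved, and the robot is clear.

```bash
python3 -c "
from h import *
print(bot.hand_in());st()"
```

```text
the job is handed in; nothing more can be done
None
the job is handed in; nothing more can be done
```

The cap is posted in the box and the flap is shut. I handed the job in with about 7.3 s on the robot clock.

**What I did:** One fingertip pressed the plate and held the flap open, with up to 9 N at the wrist readings. The other pushed the large gold cap along the lane until the finger's front was at the mouth. I then backed off along the lane with the flap still held up, rose to let it close, and moved clear.

**Last checks:**
- **Cap:** While the flap was still held up, the deck and the opening showed no cap. I never saw the cap inside the box, so that it dropped in is inferred.
- **Flap:** The press plate is back at its starting height (109.3 mm, same as before), and the pictures show the lid shut.
- **Bystanders:** The cup, dropper and jar are within 0.5 mm of where they began.
- **Odd reading:** The lid height averaged 134 mm instead of 98.7 mm. I put this down to a single bad depth pixel, because the same 959 mm spikes appeared in the first depth picture. I did not re-measure it.
- **Side force:** It rose to about 3 N at the end of the push, probably a light touch near the mouth.
- **Refused calls:** My first two move calls were refused because each row needs every key. The arm did not move.

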